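# Hang a cup carrier on the bench rail

### The job

Hang the steel cup on the bench rail: bring its two rollers to the rail's open end, enter them there and slide the cup along gently, never ramming or jamming it in the rail, until the spring catch on top has dropped in between the two rollers. Then let go, leaving the cup hanging upright there, and leave the other things on the bench where they are.

Things in the scene. Friction and masses are not known exactly. Their poses are not given: they have to be found in the camera images.
- carrier: Loose open steel cup with a roller carriage, 122 mm high, about 0.15 kg. Origin: underside, below the rollers' midpoint; z up, y the direction it travels into the rail, x from strap to rollers. The cup (x -28..+24, y +-22, z 0..30 mm) stands on the bench at first. A flat upright strap rises on its -x side to z 122 mm.
- carrier_grip (a point): Where to grip the strap: carrier x -32, y 0, z 107 mm. The strap is 8 mm thick in x and 20 mm wide in y and free from z 75 to 122 mm; take it across its width, fingers closing along the carrier's y. Axes as the carrier's.
- carrier_rollers (a point): Midpoint of two fixed white nylon rollers: carrier z 60 mm, x 0. They are discs of 18 mm diameter and 16.5 mm length along x, centred at y +-9.5 mm. A flat neck (6 mm thick in z, 26 mm wide in y) leads from them to the strap.
- rail: Aluminium C-rail 200 mm long, fixed on a wooden foot (x -5..+65, z 0..10 mm) and two posts behind (x above 14 mm). Origin: on the bench below the middle of the bore; z up, y along the rail, -x its front. Bore 20 x 20 mm, axis at z 85 mm, walls 4 mm. The front has a 10 mm high slot (z 80..90 mm) all along for the neck, the roof a 9 mm slit.
- rail_mouth (a point): Centre of the bore at the rail's open end (rail y -100, z 85 mm), axes as the rail's. Rollers enter only here, moving along +y, the carrier's axes parallel to the rail's: cup under the rail, strap in front. Play of the rollers: 1 mm up and down, 1.75 mm in x either way. Rolling on the bore's floor the carrier's origin is 24 mm above the bench.
- rail_cap (a point): Centre of the bore at the closed, capped end (rail y +100, z 85 mm).
- catch (a joint): Lift (m) of the sprung roller (14 mm diameter) of a brass catch clamped on the rail's roof at y -30..+60 mm, its place not reported: see or feel it. 0: free. The carrier meets it 21.5 mm short of home; 6 to 10 N push its first roller under (lift 5.5 mm), then it drops between the rollers (2.4 mm: home) and centres them from 5 mm off. Pushed further it lifts over the second roller (5.5 mm) and is passed (0).
- chasing_hammer: Hammer with a wooden handle, 219 x 54 x 27 mm, lying at the left; loose, not part of the job. Origin: centre of its underside.
- ring_mandrel: Tapered steel ring mandrel, 277 x 29 x 29 mm, lying at the right; loose, not part of the job. Origin: centre of its underside.
- tin_rear_dark: Dark tin box, 58 x 87 x 30 mm, closed, standing to the right of the rail; loose, not part of the job. Origin: centre of its underside.
- dish_rings: Small round dish with rings, 50 mm across, 13 mm high; loose, not part of the job. Origin: centre of its underside.
- pliers_parallel: Pair of pliers, 100 x 44 x 12 mm, lying near the bench's front edge; loose, not part of the job. Origin: centre of its underside.
There are look-alikes about, which are no part of the job. What is shaped like the carrier but yellow is not meant.

How it is judged:
By the outcome, as a careful person would: the job done as asked, in the order asked, and still so for the second after the job is handed in, with the robot touching nothing.
It also fails if it takes over 48 s, if anything falls off the work surface, if the arm or the gripper's body presses on something with over 40 N, if the wrist force passes 120 N, or if a joint passes its speed limit or range.

### The arm

A 6-joint arm with a two-finger parallel gripper is mounted at the origin on a cart in front of the work surface, level with it; the furniture and walls round the work are solid. World frame = base frame: x ahead of the robot, y to its left, z up, the work surface at z = 0. Lengths are in m, angles in rad, forces in N, time in s.
With the tool pointing down it reaches from about 0.325 to 0.875 m from the base axis. Payload 4.4 kg.
Tool frame: the origin (TCP) lies midway between the tips of the shut fingers; the grasp point (between the pads) lies bot.grasp_offset behind it (bot.grasp_offset is the distance from the TCP to the grasp point, in m); y points along the fingers, x is the direction in which the jaws open and shut, and the axes are right-handed (so a half turn about y gives the same grasp; the last joint's range is limited). The gripper opens to 85 mm and grips with 20 to 120 N. Pads are 22 mm wide; open, the fingers measure 114 mm over their backs; the gripper's body (76 mm by 85 mm) begins 54 mm behind the grasp point. The pads swing forward as they close: fully open they stand 13 mm farther back than shut.
Start: joints at [1.079, 0.207, 1.542, -0, 1.393, -0.15], TCP at [0.193, 0.542, 0.231] pointing down, gripper open.
Joint ranges: [-2.73, 2.73], [-0.86, 2.22], [0.23, 2.46], [-1.11, 4.25], [0.08, 2.63], [-2.82, 2.82]. Speed limits (rad/s): [2.79, 2.79, 3.14, 3.14, 3.14, 3.14].

### API

Orientations are given as a rotation vector (axis times angle).
In Python, from rig import monitor, viewer, order, models, bot gives the robot as it stands.
- The arm moves only by the tool drive_tool, never from a script. Its argument "rows" is a list of rows, each an object with "dr": the turn, a rotation vector about the world's x, y, z in rad, a list of three; "xyz": the shift along the world's x, y, z in cm, a list of three; "fingers": the gripper's target within -1 to 1 (fully open at 1, half-way at 0, shut at -1). A call has 1 to 20 rows; each row is the pose to reach, as a shift and turn from the pose commanded when the call began; what a row does not reach only later rows make up. A row lasts 1/8 s, in which the tool goes at most 62.5 mm and 10.7 degrees, less where a joint would pass 70% of its speed; a pose out of reach is approached as far as the arm can. A call with a gripper value outside its range is refused whole. The fingers move at their own pace and stop on an object; the grip force is fixed at half the most. Time passes only in rows, so rows that repeat a pose let the fingers close. It gives the time, the measured TCP pose, the force and the opening at its end, in the units of the state.
- monitor.sense(): the state, without advancing time (a new reading comes with each control period).
- viewer.grab_frame(name): name is "scene" or "top" or "wrist"; returns the picture (384x512x3 uint8, blue, green, red); there is no depth.
- viewer.camera_info(name): a dict with "mtx" (3x3 intrinsics, pixels), "rvec" (rotation vector, rad) and "tvec" (3), from world to camera coordinates, as OpenCV has them. Camera axes: x right, y down, z forward; pixel columns grow to the right and rows downward; lengths in m; the calibration is good to about 2 mm. A picture is of the moment at which its call begins: read the wrist's pose just before it. camera_info takes no time and is no camera call; for the wrist camera it gives the pose at the moment of the call.
- order.sign_off(): hands the job in, once; it reports no verdict.
Trained networks look in the newest picture that a camera, given by its name, has taken for a name from the list of things; names that differ only in an ending like _2 or _b are one class to them, and where a whole thing is asked for, a point or a joint stands for the part that bears it (a point fixed in the world has none). Each returns a list of dicts, best first, with "score" (0 to 1); they miss things now and then, are a little off and sometimes report something else, mostly with a low value. They report only what shows in the picture. A call takes as long as a camera call. They do not tell look-alikes from the thing itself.
- models.find_in(camera, target): "bbox" ([left, top, right, bottom] in pixels, round what is visible of it).
- models.masks_of(camera, target): "pixels" (384x512 bool, what is visible of it) and "bbox" ([left, top, right, bottom] in pixels, round what is visible of it).
- models.landmark_of(camera, target): "pixel" ([row, column] in pixels: a listed point, or the origin of a listed thing).
The state is a dict: "t": time; "qpos": joint angles; "dq": joint speeds; "tau": joint torques, N m; "tcp_pos": TCP position; "orientation": TCP orientation; "force": force on the tool from outside, world axes, zero at the start; "torque": the same for the moment, N m; "gripper_width": finger opening in m.
Only numpy, scipy, OpenCV 4.12 (cv2) and the standard library are available. Lean on these libraries where they do the work, as an engineer would, in place of code of your own. Each camera call takes 0.05 s, during which the arm holds its last target. There are 200 camera calls.

## Working session

There is one attempt and no reset: what is moved stays moved. The work goes in short steps, Python scripts to look and compute and a tool call to move; the robot and the scene stay as the last step left them, time stands still between calls to the robot, and variables do not carry over. Pictures are saved under pics/ and viewed, about 8 in all and at most 12, crops included, and the job is handed in when it is done.

Besides the shell and the picture viewer there is one more tool, called after "Call:" by a JSON object that holds its "api" and its "payload". drive_tool: Moves the arm, as the interface text tells. Its arguments: {"type":"object","properties":{"rows":{"type":"array"}},"required":["rows"]}

```bash
ls; mkdir -p pics; python3 - <<'E'
from rig import monitor, viewer, order, models, bot
import cv2,numpy as np
a=viewer.grab_frame("scene");b=viewer.grab_frame("top")
cv2.imwrite("pics/s1.png",cv2.resize(a,(800,600)));cv2.imwrite("pics/t1.png",cv2.resize(b,(800,600)))
print(bot.grasp_offset,monitor.sense())
for c in("scene","top"):
  i=viewer.camera_info(c);R=cv2.Rodrigues(np.array(i["rvec"]))[0];print(c,(-R.T@np.ravel(i["tvec"])).round(3),R[2].round(3),i["mtx"][0][0])
  for n in("carrier","carrier_grip","carrier_rollers","rail","rail_mouth","rail_cap","catch"):
    print(c,n,[(np.round(d["pixel"],1).tolist(),round(d["score"],2)) for d in models.landmark_of(c,n)][:4])
E
```

```text
pics
0.0187 {'t': 0.1, 'qpos': array([ 1.07849240e+00,  2.07350028e-01,  1.54281258e+00, -4.10032539e-06,
        1.39351272e+00, -1.50526791e-01]), 'dq': array([ 0.00160913, -0.0011828 , -0.00155793,  0.00102687,  0.00131306,
       -0.00018722]), 'tau': array([-3.44322498e-04, -3.84097195e+01, -2.92547250e+01, -1.77781353e-04,
        4.87384925e-03, -9.55727444e-06]), 'tcp_pos': array([0.1924166 , 0.54112151, 0.23023252]), 'orientation': array([-1.35268454, -0.95244054,  0.95551925]), 'force': array([ 0.69649457, -0.09255238,  0.04398068]), 'torque': array([-3.93342607e-02,  4.60194310e-02, -6.04694553e-05]), 'gripper_width': 0.08514794650654814}
scene [-0.034 -0.334  0.757] [ 0.651  0.3   -0.697] 368.02302567620933
scene carrier [([273.8, 176.2], 0.86), ([314.7, 239.7], 0.84), ([262.7, 118.1], 0.82), ([237.5, 252.8], 0.68)]
scene carrier_grip [([292.8, 217.3], 0.9), ([253.0, 159.7], 0.87), ([219.6, 243.0], 0.84), ([249.7, 110.4], 0.82)]
scene carrier_rollers [([252.4, 110.8], 0.92), ([258.0, 179.2], 0.74), ([161.5, 298.8], 0.73), ([221.2, 250.0], 0.69)]
scene rail [([194.5, 230.7], 0.95)]
scene rail_mouth [([178.9, 264.8], 0.79)]
scene rail_cap [([168.9, 199.5], 0.74), ([297.8, 282.1], 0.62)]Traceback (most recent call last):
  File "<stdin>", line 9, in <module>
ValueError: it knows: carrier, carrier_grip, carrier_rollers, chasing_hammer, dish_rings, pliers_parallel, rail, rail_cap, rail_mouth, ring_mandrel, tin_rear_dark
```

View pics/s1.png

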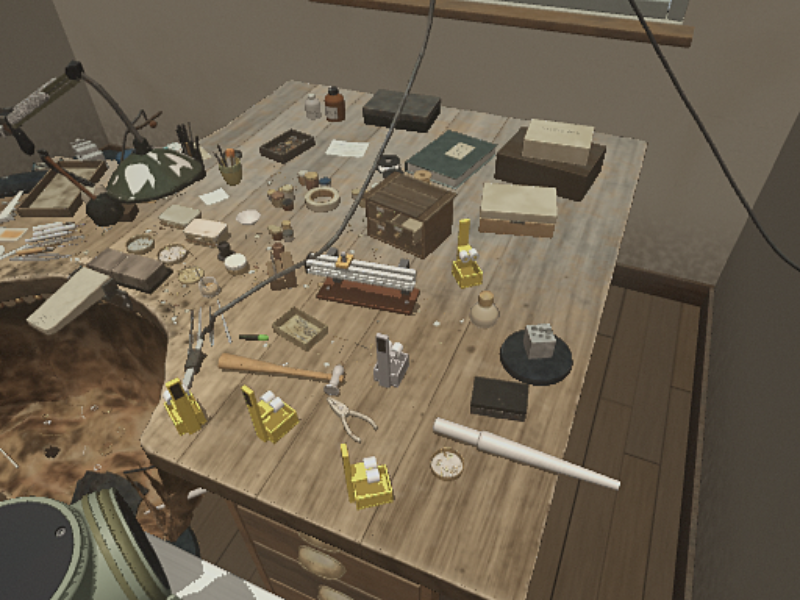

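View pics/t1.png

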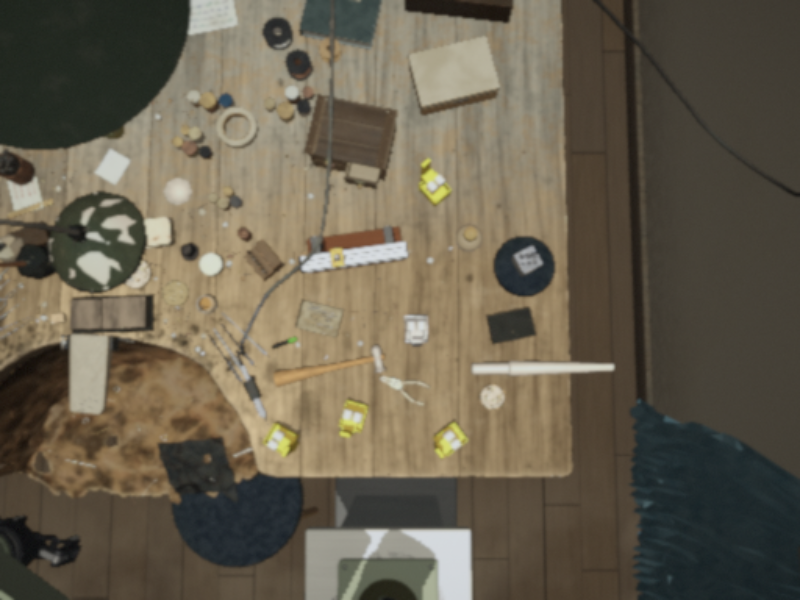

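```bash
cat > h.py <<'E'
from rig import monitor, viewer, order, models, bot
import cv2,numpy as np
def cam(c):
  i=viewer.camera_info(c);R=cv2.Rodrigues(np.array(i["rvec"],float))[0];return np.array(i["mtx"]),R,np.ravel(i["tvec"])
def onz(cm,px,z):  # px=[row,col]
  K,R,t=cm;d=R.T@np.linalg.solve(K,[px[1],px[0],1]);o=-R.T@t;return o+d*(z-o[2])/d[2]
def proj(cm,p):
  K,R,t=cm;q=K@(R@np.asarray(p)+t);return q[1::-1]/q[2]
def tri(cs,pxs):
  P=[c[0]@np.c_[c[1],c[2]] for c in cs];A=[]
  for M,(r,u) in zip(P,pxs): A+=[u*M[2]-M[0],r*M[2]-M[1]]
  X=np.linalg.svd(np.array(A))[2][-1];return X[:3]/X[3]
def lm(c,n): return [(np.round(d["pixel"],1),round(d["score"],2)) for d in models.landmark_of(c,n)]
E
python3 - <<'E'
from h import *
T=cam("top");S=cam("scene")
print((-T[1].T@T[2]).round(3))
for n,z in (("carrier",0),("carrier_grip",.107),("carrier_rollers",.06),("rail",0),("rail_mouth",.085),("rail_cap",.085)):
  for c,m in(("scene",S),("top",T)):
    for p,s in lm(c,n): print(n,c,p,s,onz(m,p,z).round(4))
E
```

```text
[ 0.426 -0.045  1.499]
carrier scene [273.8 176.2] 0.86 [0.3622 0.0673 0.    ]
carrier scene [314.7 239.7] 0.84 [ 0.3248 -0.1237  0.    ]
carrier scene [262.7 118.1] 0.82 [0.3329 0.2218 0.    ]
carrier scene [237.5 252.8] 0.68 [ 0.5417 -0.0592 -0.    ]
carrier top [280. 288.] 0.78 [ 0.3256 -0.1227  0.    ]
carrier top [266.9 228.2] 0.76 [0.3654 0.061  0.    ]
carrier top [122.6 277.8] 0.7 [ 0.8195 -0.0933  0.    ]
carrier top [279.9 181.9] 0.68 [0.326  0.2027 0.    ]
carrier top [208.8 265.9] 0.63 [ 0.5445 -0.0552  0.    ]
carrier_grip scene [292.8 217.3] 0.9 [ 0.2998 -0.0911  0.107 ]
carrier_grip scene [253.  159.7] 0.87 [0.3389 0.0745 0.107 ]
carrier_grip scene [219.6 243. ] 0.84 [ 0.5024 -0.0535  0.107 ]
carrier_grip scene [249.7 110.4] 0.82 [0.3032 0.1826 0.107 ]
carrier_grip scene [143.1 296.2] 0.81 [ 0.8487 -0.0681  0.107 ]
carrier_grip top [109.5 270.3] 0.77 [ 0.8312 -0.0678  0.107 ]
carrier_grip top [285.5 181.6] 0.72 [0.3174 0.1856 0.107 ]
carrier_grip top [289.5 280.1] 0.57 [ 0.3062 -0.0945  0.107 ]
carrier_grip top [276.9 219. ] 0.55 [0.3415 0.0794 0.107 ]
carrier_grip top
[... 580 characters left out ...]
r_rollers top [266.5 225.8] 0.68 [0.369  0.0638 0.06  ]
carrier_rollers top [281.6 176.7] 0.61 [0.3251 0.208  0.06  ]
carrier_rollers top [283.1 290.2] 0.57 [ 0.3207 -0.126   0.06  ]
carrier_rollers top [210.5 261.2] 0.49 [ 0.5347 -0.0407  0.06  ]
rail scene [194.5 230.7] 0.95 [0.6695 0.0706 0.    ]
rail top [168. 227.] 0.96 [0.6733 0.0672 0.    ]
rail_mouth scene [178.9 264.8] 0.79 [ 0.6842 -0.0344  0.085 ]
rail_mouth top [159.4 263.4] 0.69 [ 0.6852 -0.0473  0.085 ]
rail_cap scene [168.9 199.5] 0.74 [0.6525 0.1566 0.085 ]
rail_cap scene [297.8 282.1] 0.62 [ 0.3531 -0.2113  0.085 ]
rail_cap top [171.5 195.3] 0.9 [0.6488 0.1548 0.085 ]
rail_cap top [215.5 269.1] 0.73 [ 0.5181 -0.064   0.085 ]
```

The scene picture shows the grey carrier at about (390,360) with its strap towards the robot. The rail spans (310,262)–(415,285), mouth on the right, and the orange catch sits near the cap end at (345,262). The top picture shows the carrier at (416,328), the rail from (303,262) to (407,250) and the catch at (337,257). A hanging cable runs close to the cap end, so I'll check its height before moving to a wrist view.

```bash
python3 - <<'E'
from h import *
T=cam("top");S=cam("scene");k=.64
sc=np.array([(435,0),(400,130),(375,190),(340,240),(310,260),(270,280),(215,312),(203,330),(195,370)],float)
d=np.concatenate([sc[i]+(sc[i+1]-sc[i])*np.linspace(0,1,40)[:,None] for i in range(len(sc)-1)])
for u,v in [(332,60),(331,100),(330,140),(330,180),(327,215),(318,245),(300,265),(270,295),(245,340)]:
  b=min((np.min(np.hypot(*(d-proj(S,onz(T,(v*k,u*k),z))[::-1]/k).T)),z) for z in np.arange(0,1,.005))
  print((u,v),b,onz(T,(v*k,u*k),b[1]).round(3))
s=monitor.sense();R=cv2.Rodrigues(s["orientation"])[0];print(R.round(3))
W=cam("wrist");o=-W[1].T@W[2];print("wrist cam in tool",R.T@(o-s["tcp_pos"]),"dir",R.T@W[1][2],"down",R.T@W[1][1],W[0][0])
for n,px in (("catch",(257*k,337*k)),): print(onz(T,px,.12))
for p in ((155.,301.),): pass
E
```

```text
(332, 60) (np.float64(0.7899978370406667), np.float64(0.305)) [0.963 0.085 0.305]
(331, 100) (np.float64(0.32101674602427593), np.float64(0.23500000000000001)) [0.921 0.093 0.235]
(330, 140) (np.float64(0.6233842774452476), np.float64(0.19)) [0.864 0.099 0.19 ]
(330, 180) (np.float64(0.5636920309646464), np.float64(0.16)) [0.799 0.101 0.16 ]
(327, 215) (np.float64(0.5196138013955693), np.float64(0.14)) [0.739 0.108 0.14 ]
(318, 245) (np.float64(0.6883322920182662), np.float64(0.115)) [0.687 0.127 0.115]
(300, 265) (np.float64(0.6489793625383408), np.float64(0.09)) [0.654 0.164 0.09 ]
(270, 295) (np.float64(0.3462238824960715), np.float64(0.06)) [0.6   0.225 0.06 ]
(245, 340) (np.float64(0.7345427895814911), np.float64(0.045)) [0.514 0.275 0.045]
[[ 0.335 -0.    -0.942]
 [ 0.942  0.     0.335]
 [ 0.    -1.     0.   ]]
wrist cam in tool [ 0.00109303 -0.14389716  0.06688637] dir [-0.00100106  0.96383775 -0.26648789] down [-4.19348205e-04 -2.66488406e-01 -9.63838033e-01] [330.33722694   0.         253.82890873]
[0.66387242 0.09110702 0.12      ]
```

Call:
{"api": "drive_tool", "payload": {"rows": [{"xyz":[14,-29,2],"dr":[0,0,0.18],"fingers":0.2},{"xyz":[14,-29,2],"dr":[0,0,0.18],"fingers":0.2},{"xyz":[14,-29,2],"dr":[0,0,0.18],"fingers":0.2},{"xyz":[14,-29,2],"dr":[0,0,0.18],"fingers":0.2},{"xyz":[14,-29,2],"dr":[0,0,0.18],"fingers":0.2},{"xyz":[28.5,-60,3],"dr":[0,0,0.35],"fingers":0.2},{"xyz":[28.5,-60,3],"dr":[0,0,0.35],"fingers":0.2},{"xyz":[28.5,-60,3],"dr":[0,0,0.35],"fingers":0.2},{"xyz":[28.5,-60,3],"dr":[0,0,0.35],"fingers":0.2},{"xyz":[28.5,-60,3],"dr":[0,0,0.35],"fingers":0.2},{"xyz":[28.5,-60,3],"dr":[0,0,0.35],"fingers":0.2},{"xyz":[28.5,-60,3],"dr":[0,0,0.35],"fingers":0.2},{"xyz":[28.5,-60,3],"dr":[0,0,0.35],"fingers":0.2}]}}

```text
t: 2.62
tcp_pos: [0.4773, -0.0579, 0.261]
orientation: [-1.204, -1.215, 1.215]
force: [-0.4, 0.0, 0.0]
gripper_width: 0.0512
```

```bash
cat >> h.py <<'E'
import pickle
def wshot(tag):
  c=cam("wrist");im=viewer.grab_frame("wrist");out={}
  cv2.imwrite(f"pics/{tag}.png",im)
  for n,z in (("carrier",0),("carrier_grip",.107),("carrier_rollers",.06),("rail_mouth",.085),("rail_cap",.085),("rail",0)):
    out[n]=lm("wrist",n)
    for p,s in out[n]: print(n,p,s,onz(c,p,z).round(4))
  pickle.dump((c,out),open(f"{tag}.pkl","wb"))
  s=monitor.sense();print(s["t"],s["tcp_pos"],cv2.Rodrigues(s["orientation"])[0].round(3).tolist(),s["force"],s["gripper_width"])
E
python3 -c "
from h import *
wshot('w1')"
```

```text
carrier [ 62.4 363. ] 0.8 [0.3683 0.0674 0.    ]
carrier [204.7 256.7] 0.71 [ 0.5406 -0.053   0.    ]
carrier [ 24.8 494.2] 0.71 [0.3279 0.2102 0.    ]
carrier [ 22.4 200.7] 0.62 [ 0.3278 -0.1175  0.    ]
carrier_grip [ 10.5 422.9] 0.91 [0.3397 0.0793 0.107 ]
carrier_grip [207.9 254.9] 0.61 [ 0.5095 -0.0559  0.107 ]
carrier_rollers [  4.7 188.8] 0.74 [ 0.3251 -0.1192  0.06  ]
carrier_rollers [220.3 256.7] 0.72 [ 0.5395 -0.0536  0.06  ]
carrier_rollers [ 56.5 379.9] 0.71 [0.3691 0.0648 0.06  ]
rail_mouth [344.6 269.3] 0.66 [ 0.6823 -0.0379  0.085 ]
2.975 [ 0.4775555  -0.05739789  0.26141425] [[-0.01, 0.0, -1.0], [1.0, -0.0, -0.01], [-0.0, -1.0, -0.0]] [-0.23310782  0.44789635 -0.00674857] 0.05133703034644398
```

View pics/w1.png

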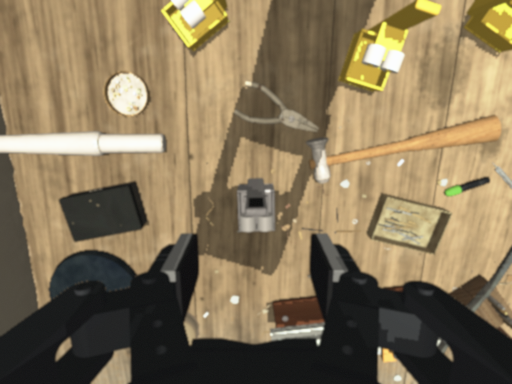

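The steel cup sits at about (256,208), its strap on the upper (robot) side at (257,185), and the sides run nearly parallel to the columns. I'll enlarge it to check its yaw and the grip point.

```bash
python3 - <<'E'
from h import *
im=cv2.imread("pics/w1.png");cv2.imwrite("pics/w1c.png",cv2.resize(im[170:245,215:305],None,fx=8,fy=8,interpolation=cv2.INTER_CUBIC))
c=pickle.load(open("w1.pkl","rb"))[0]
for yaw in (-4,0,4):
  r=np.deg2rad(yaw);Rz=np.array([[np.cos(r),-np.sin(r),0],[np.sin(r),np.cos(r),0],[0,0,1]])
  o=np.array([.5405,-.0545,0])
  print(yaw,[ (proj(c,o+Rz@np.array(p))-[170,215]).round(1).tolist() for p in ((-.036,.01,.122),(-.036,-.01,.122),(-.028,-.01,.122),(.024,-.022,.03),(.024,.022,.03),(.008,.0185,.06),(.008,-.0185,.06))])
E
```

```text
-4 [[38.8, 55.4], [37.2, 33.3], [45.5, 32.7], [59.6, 21.1], [62.2, 57.1], [59.0, 56.8], [56.6, 23.8]]
0 [[37.9, 52.7], [37.8, 30.5], [46.2, 30.5], [60.8, 22.5], [61.1, 58.6], [58.0, 57.3], [57.7, 24.2]]
4 [[37.3, 49.9], [38.6, 27.7], [46.9, 28.4], [62.0, 23.9], [59.8, 59.9], [56.9, 57.8], [58.8, 24.8]]
```

View pics/w1c.png

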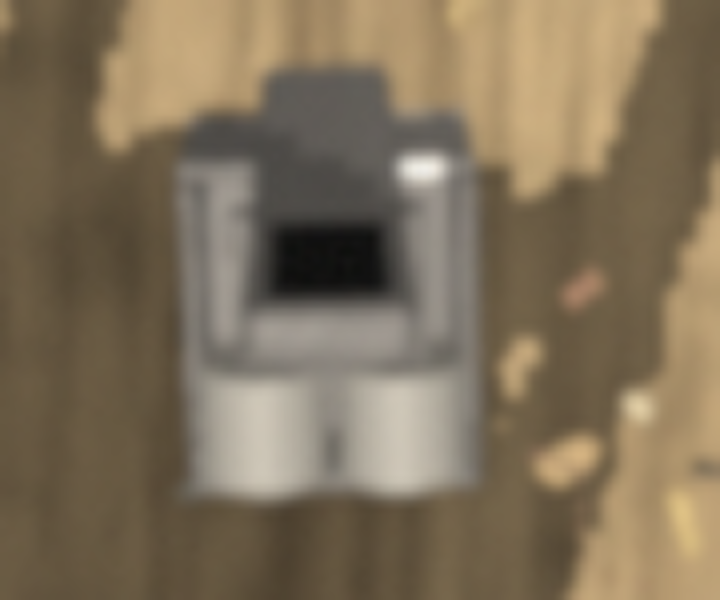

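The crop shows the strap's pale top face at crop pixels (245–412, 300–360), with a black patch on its front face. The cup's rear edge is at row 490 and the rollers span columns 200–462. All of this fits the projected model with a yaw of about +1° and the strap at (0.508, −0.055). The wrist view's rail mouth also agrees with the other cameras, so I'll grasp now.

Call:
{"api": "drive_tool", "payload": {"rows": [{"xyz":[2.8,0.2,-6],"dr":[0,0,0.01],"fingers":0.2},{"xyz":[2.8,0.2,-10],"dr":[0,0,0.01],"fingers":0.2},{"xyz":[2.8,0.2,-14],"dr":[0,0,0.01],"fingers":0.2},{"xyz":[2.8,0.2,-17.4],"dr":[0,0,0.01],"fingers":0.2},{"xyz":[2.8,0.2,-17.4],"dr":[0,0,0.01],"fingers":0.2},{"xyz":[2.8,0.2,-17.4],"dr":[0,0,0.01],"fingers":-1},{"xyz":[2.8,0.2,-17.4],"dr":[0,0,0.01],"fingers":-1},{"xyz":[2.8,0.2,-17.4],"dr":[0,0,0.01],"fingers":-1},{"xyz":[2.8,0.2,-17.4],"dr":[0,0,0.01],"fingers":-1},{"xyz":[2.8,0.2,-17.4],"dr":[0,0,0.01],"fingers":-1},{"xyz":[2.8,0.2,-17.4],"dr":[0,0,0.01],"fingers":-1}]}}

```text
t: 4.35
tcp_pos: [0.5074, -0.0564, 0.0895]
orientation: [-1.204, -1.225, 1.221]
force: [-1.5, 1.2, 6.5]
gripper_width: 0.0189
```

Call:
{"api": "drive_tool", "payload": {"rows": [{"xyz":[0,0,4],"dr":[0,0,0],"fingers":-1},{"xyz":[0,0,9],"dr":[0,0,0],"fingers":-1},{"xyz":[0,0,14],"dr":[0,0,0],"fingers":-1},{"xyz":[5,-2,16],"dr":[0,0,0.05],"fingers":-1},{"xyz":[10,-4,16],"dr":[0,0,0.1],"fingers":-1},{"xyz":[15.3,-5.4,16],"dr":[0,0,0.16],"fingers":-1},{"xyz":[15.3,-5.4,16],"dr":[0,0,0.16],"fingers":-1},{"xyz":[15.3,-5.4,16],"dr":[0,0,0.16],"fingers":-1},{"xyz":[15.3,-5.4,16],"dr":[0,0,0.16],"fingers":-1}]}}

```text
t: 5.48
tcp_pos: [0.6578, -0.1098, 0.248]
orientation: [-1.12, -1.339, 1.339]
force: [-0.5, -0.6, -2.5]
gripper_width: 0.0189
```

```bash
python3 -c "
from h import *
wshot('w2')
im=cv2.imread('pics/w2.png');cv2.imwrite('pics/w2b.png',cv2.resize(im,(800,600),interpolation=cv2.INTER_CUBIC))"
```

```text
carrier [234.6 255.4] 0.58 [ 0.7554 -0.09    0.    ]
carrier_grip [265.4 253.7] 0.67 [ 0.7423 -0.0944  0.107 ]
carrier_grip [234.7 256.5] 0.42 [ 0.7108 -0.0974  0.107 ]
carrier_rollers [305.3 242.9] 0.56 [ 0.8193 -0.0933  0.06  ]
rail_mouth [209.1 323.5] 0.9 [ 0.6818 -0.0359  0.085 ]
rail [191. 393.] 0.58 [0.6686 0.0664 0.    ]
5.825 [ 0.65851219 -0.11015876  0.24782966] [[-0.177, 0.001, -0.984], [0.984, -0.0, -0.177], [-0.0, -1.0, -0.001]] [ 0.15809077 -0.16816238 -1.75756606] 0.018975127733850284
```

View pics/w2b.png

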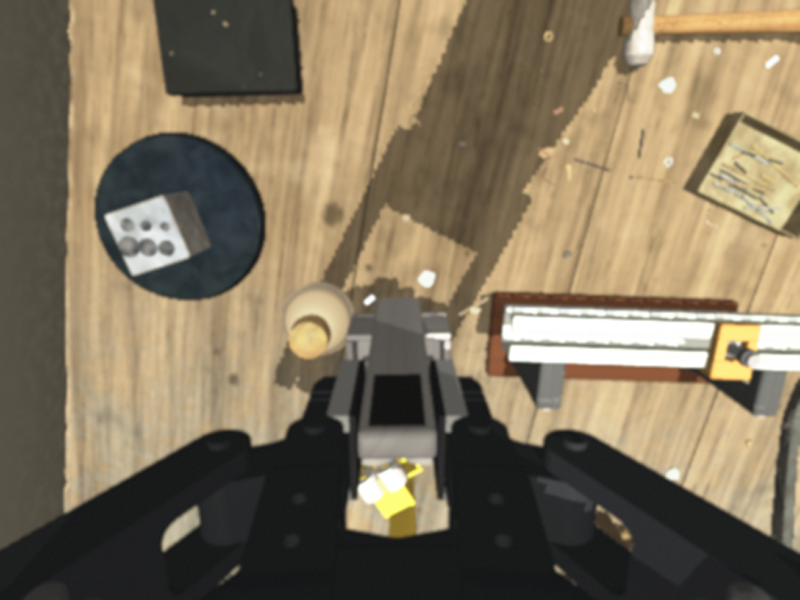

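The wrist view shows the rail mouth end at about (508,335) and the roof running right to the orange catch at (735,352). The held carrier is in the centre, and a small bell-shaped item stands at (320,325), close to the entry path. I'll enlarge the rail to fit its pose.

```bash
python3 - <<'E'
from h import *
im=cv2.imread("pics/w2.png");cr=cv2.resize(im[182:252,305:512],None,fx=3.86,fy=8,interpolation=cv2.INTER_CUBIC)
cv2.imwrite("pics/w2c.png",cr)
c=pickle.load(open("w2.pkl","rb"))[0]
M=np.array([.682,-.037])
for yaw in (9,11):
  r=np.deg2rad(yaw);X=np.array([np.cos(r),np.sin(r)]);Y=np.array([-X[1],X[0]])
  f=lambda x,y,z: ((proj(c,[*(M+x*X+y*Y),z])-[182,305])*[8,3.86]).round(0).tolist()
  for n,a in dict(roofF=(-.014,.099),roofB=(.014,.099),slitF=(-.0045,.099),slitB=(.0045,.099),bot=(-.014,.071),footF=(-.005,.01)).items(): print(yaw,n,f(a[0],0,a[1]),f(a[0],.1,a[1]))
for p in((325*.64,285*.64),(325*.64,355*.64)): print("bell",onz(c,p,0),onz(c,p,.02))
print("catch ctr",onz(c,(352*.64,735*.64),.115),onz(c,(352*.64,735*.64),.099))
E
```

```text
9 roofF [141.0, 83.0] [158.0, 498.0]
9 roofB [367.0, 74.0] [383.0, 480.0]
9 slitF [219.0, 80.0] [236.0, 492.0]
9 slitB [291.0, 77.0] [308.0, 486.0]
9 bot [76.0, 60.0] [92.0, 442.0]
9 footF [25.0, 20.0] [38.0, 343.0]
11 roofF [141.0, 81.0] [129.0, 499.0]
11 roofB [367.0, 76.0] [356.0, 484.0]
11 slitF [219.0, 79.0] [207.0, 493.0]
11 slitB [291.0, 78.0] [280.0, 489.0]
11 bot [76.0, 58.0] [65.0, 442.0]
11 footF [25.0, 19.0] [15.0, 343.0]
bell [ 7.36320727e-01 -1.86051910e-01  5.55111512e-17] [ 0.7289694  -0.18272964  0.02      ]
bell [ 7.26422848e-01 -1.30985360e-01  5.55111512e-17] [ 0.71957664 -0.13047331  0.02      ]
catch ctr [0.66463529 0.08868195 0.115     ] [0.66881667 0.10079505 0.099     ]
```

View pics/w2c.png

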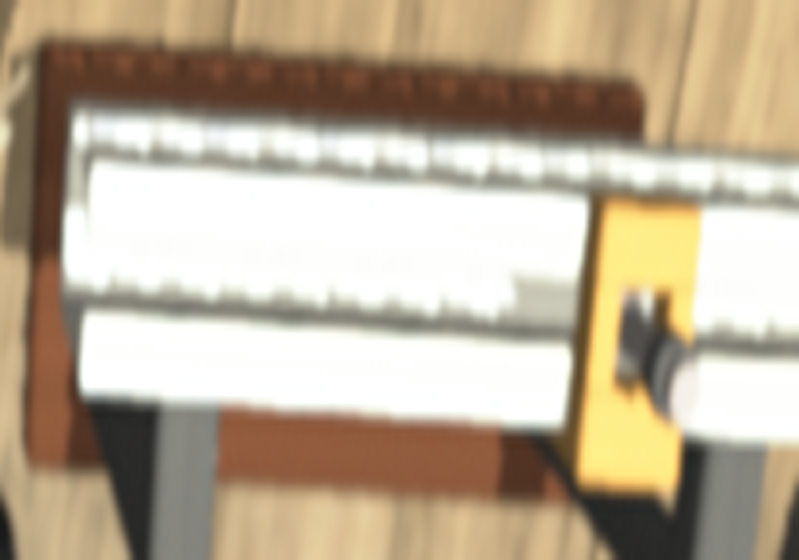

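```bash
python3 - <<'E'
from h import *
im=cv2.imread("pics/w2.png");cv2.imwrite("pics/w2d.png",cv2.resize(im[185:300,205:305],None,fx=5,fy=5,interpolation=cv2.INTER_CUBIC))
c=pickle.load(open("w2.pkl","rb"))[0]
tcp=np.array([.6582,-.1100,.2478]);X=np.array([.984,.177,0]);Y=np.array([-.177,.984,0]);Z=np.array([0,0,1.])
o=tcp+.0305*X-.0895*Z   # strap centre 1.5mm ahead of the tcp
for n,p in dict(topF1=(-.036,-.01,.122),topF2=(-.036,.01,.122),topB1=(-.028,-.01,.122),topB2=(-.028,.01,.122),cupF1=(-.028,-.022,.03),cupF2=(-.028,.022,.03),footF1=(-.036,-.01,.0),footF2=(-.036,.01,0)).items():
  print(n,((proj(c,o+p[0]*X+p[1]*Y+p[2]*Z)-[185,205])*5).round(0))
E
```

```text
topF1 [422. 101.]
topF2 [422. 367.]
topB1 [516. 103.]
topB2 [516. 365.]
cupF1 [127.  70.]
cupF2 [127. 408.]
footF1 [  9. 171.]
footF2 [  9. 308.]
```

View pics/w2d.png

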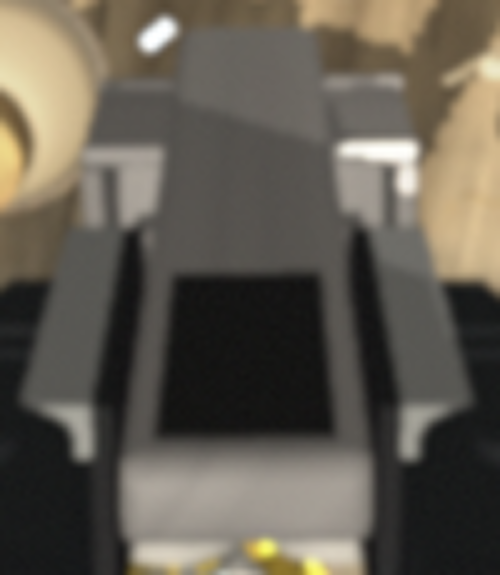

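The strap foot is at (180–318, row 28), the cup front edge at row 150 and the strap top at row 447. The carrier is upright and square in the grip, about 3 mm ahead of the TCP in the same camera's frame as the rail. From that picture the rail yaw is about 8.2° with the mouth at (0.685, −0.035). I'll square up to that yaw and descend in front of the mouth.

Call:
{"api": "drive_tool", "payload": {"rows": [{"xyz":[0.1,1.9,0],"dr":[0,0,-0.035],"fingers":-1},{"xyz":[0.1,1.9,-3],"dr":[0,0,-0.035],"fingers":-1},{"xyz":[0.1,1.9,-7],"dr":[0,0,-0.035],"fingers":-1},{"xyz":[0.1,1.9,-11],"dr":[0,0,-0.035],"fingers":-1},{"xyz":[0.1,1.9,-13.3],"dr":[0,0,-0.035],"fingers":-1},{"xyz":[0.1,1.9,-13.3],"dr":[0,0,-0.035],"fingers":-1},{"xyz":[0.1,1.9,-13.3],"dr":[0,0,-0.035],"fingers":-1},{"xyz":[0.1,1.9,-13.3],"dr":[0,0,-0.035],"fingers":-1}]}}

```text
t: 6.82
tcp_pos: [0.6613, -0.0917, 0.1167]
orientation: [-1.142, -1.316, 1.313]
force: [0.1, -0.2, -2.3]
gripper_width: 0.0188
```

```bash
python3 - <<'E'
from h import *
wshot('w3')
im=cv2.imread('pics/w3.png');cv2.imwrite('pics/w3b.png',cv2.resize(im,(800,600),interpolation=cv2.INTER_CUBIC))
c=pickle.load(open("w3.pkl","rb"))[0]
M=np.array([.6848,-.035]);r=np.deg2rad(8.2);X=np.array([np.cos(r),np.sin(r)]);Y=np.array([-X[1],X[0]])
f=lambda x,y,z: (proj(c,[*(M+x*X+y*Y),z])/.64).round(0).tolist()
for n,a in dict(roofF=(-.014,.099),roofB=(.014,.099),bot=(-.014,.071)).items(): print(n,f(a[0],0,a[1]),f(a[0],.06,a[1]))
tcp=monitor.sense()["tcp_pos"];o=tcp+np.r_[.033*X+.0014*Y,-.0895]
g=lambda x,y,z:(proj(c,o+np.r_[x*X+y*Y,z])/.64).round(0).tolist()
for n,p in dict(topF1=(-.036,-.01,.122),topF2=(-.036,.01,.122),cupF1=(-.028,-.022,.03),cupF2=(-.028,.022,.03),footF1=(-.036,-.01,.0),footF2=(-.036,.01,0)).items(): print(n,g(*p))
d=(o[:2]-M);print("origin in rail",d@X,d@Y,o[2])
E
```

```text
carrier [234.8 255.2] 0.83 [ 0.7052 -0.0839  0.    ]
carrier [343.8 225.3] 0.67 [ 0.8186 -0.0959  0.    ]
carrier_grip [267.5 253.5] 0.83 [ 0.6779 -0.0889  0.107 ]
carrier_rollers [269.9 341.7] 0.62 [ 0.6967 -0.0263  0.06  ]
rail_mouth [273.3 339.5] 0.89 [ 0.6863 -0.0364  0.085 ]
rail [221.9 437.2] 0.91 [0.6718 0.0656 0.    ]
7.175 [ 0.65982912 -0.09129417  0.1145537 ] [[-0.143, 0.0, -0.99], [0.99, -0.0, -0.143], [-0.0, -1.0, -0.0]] [-0.15477118  0.07143549 -2.15762457] 0.018991927101737565
roofF [408.0, 548.0] [408.0, 722.0]
roofB [478.0, 542.0] [479.0, 709.0]
bot [374.0, 528.0] [375.0, 680.0]
topF1 [420.0, 361.0]
topF2 [420.0, 443.0]
cupF1 [329.0, 348.0]
cupF2 [329.0, 453.0]
footF1 [292.0, 379.0]
footF2 [292.0, 421.0]
origin in rail 0.0002552385437202982 -0.050757059903310246 0.025053698973316135
```

View pics/w3b.png

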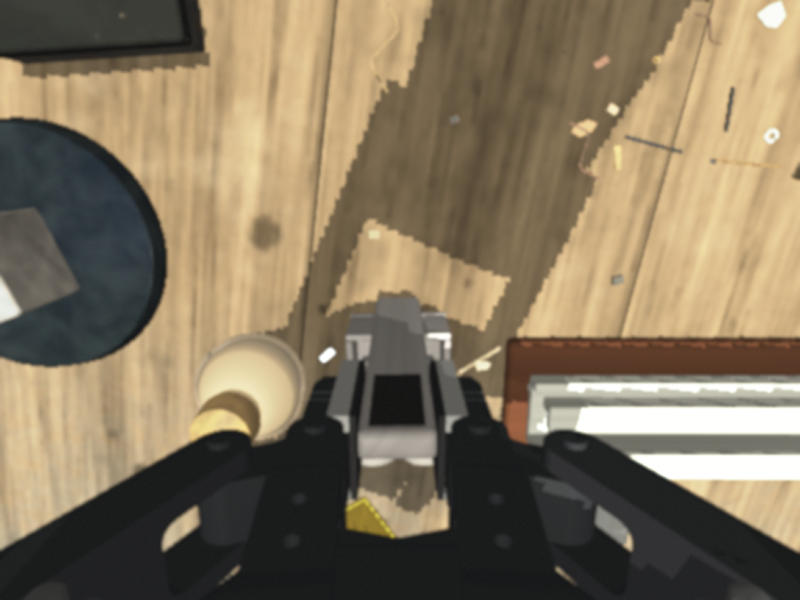

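The rail is now level in the image: front-bottom edge at row 375, roof edges at rows 407 and 480, end at column 530. The model predicted 374, 408, 479 and 528, so the carrier is within 1 mm of the bore axis. I'll enter gently.

Call:
{"api": "drive_tool", "payload": {"rows": [{"xyz":[-0.14,1.0,0],"dr":[0,0,0],"fingers":-1},{"xyz":[-0.29,2.0,0],"dr":[0,0,0],"fingers":-1},{"xyz":[-0.39,2.7,0],"dr":[0,0,0],"fingers":-1},{"xyz":[-0.46,3.2,0],"dr":[0,0,0],"fingers":-1},{"xyz":[-0.53,3.7,0],"dr":[0,0,0],"fingers":-1},{"xyz":[-0.6,4.2,0],"dr":[0,0,0],"fingers":-1},{"xyz":[-0.67,4.7,0],"dr":[0,0,0],"fingers":-1},{"xyz":[-0.67,4.7,0],"dr":[0,0,0],"fingers":-1}]}}

```text
t: 8.18
tcp_pos: [0.653, -0.0439, 0.1142]
orientation: [-1.138, -1.314, 1.314]
force: [-0.1, 0.3, -2.9]
gripper_width: 0.0186
```

```bash
cat >> h.py <<'E'
def rp():
  r=np.deg2rad(8.2);X=np.array([np.cos(r),np.sin(r)]);Y=np.array([-X[1],X[0]]);s=monitor.sense();t=s["tcp_pos"]
  d=t[:2]+.033*X+.0014*Y-[.6848,-.035];f=s["force"];print("t",round(s["t"],2),"rail x,y,z mm",(np.r_[d@X,d@Y,t[2]-.0895]*1e3).round(1),"F",np.r_[f[:2]@X,f[:2]@Y,f[2]].round(1),s["torque"].round(2),s["gripper_width"].round(4))
E
python3 -c "
from h import *
rp()"
```

```text
Traceback (most recent call last):
  File "h.py", line 25, in rp
    d=t[:2]+.033*X+.0014*Y-[.6848,-.035];f=s["force"];print("t",round(s["t"],2),"rail x,y,z mm",(np.r_[d@X,d@Y,t[2]-.0895]*1e3).round(1),"F",np.r_[f[:2]@X,f[:2]@Y,f[2]].round(1),s["torque"].round(2),s["gripper_width"].round(4))
                                                                                                                                                                                                       ^^^^^^^^^^^^^^^^^^^^^^^^
AttributeError: 'float' object has no attribute 'round'
```

Call:
{"api": "drive_tool", "payload": {"rows": [{"xyz":[-0.07,0.5,0],"dr":[0,0,0],"fingers":-1},{"xyz":[-0.14,1.0,0],"dr":[0,0,0],"fingers":-1},{"xyz":[-0.21,1.5,0],"dr":[0,0,0],"fingers":-1},{"xyz":[-0.29,2.0,0],"dr":[0,0,0],"fingers":-1},{"xyz":[-0.36,2.5,0],"dr":[0,0,0],"fingers":-1},{"xyz":[-0.5,3.5,0],"dr":[0,0,0],"fingers":-1},{"xyz":[-0.64,4.5,0],"dr":[0,0,0],"fingers":-1},{"xyz":[-0.79,5.5,0],"dr":[0,0,0],"fingers":-1},{"xyz":[-0.94,6.5,0],"dr":[0,0,0],"fingers":-1},{"xyz":[-1.08,7.5,0],"dr":[0,0,0],"fingers":-1},{"xyz":[-1.15,8.0,0],"dr":[0,0,0],"fingers":-1},{"xyz":[-1.15,8.0,0],"dr":[0,0,0],"fingers":-1}]}}

```text
t: 9.68
tcp_pos: [0.6415, 0.0362, 0.1143]
orientation: [-1.138, -1.314, 1.314]
force: [0.4, -0.1, -1.7]
gripper_width: 0.0187
```

```bash
sed -i 's/s\["gripper_width"\].round(4)/s["gripper_width"]/' h.py; python3 - <<'E'
from h import *
rp()
viewer.grab_frame("wrist");im=viewer.grab_frame("scene");cv2.imwrite("pics/s2.png",cv2.resize(im[120:210,160:290],None,fx=6,fy=6,interpolation=cv2.INTER_CUBIC))
E
```

```text
t 9.68 rail x,y,z mm [ 0.3 78.  24.8] F [ 0.4 -0.1 -1.7] [-0.01  0.04 -0.03] 0.01871358934526984
```

View pics/s2.png

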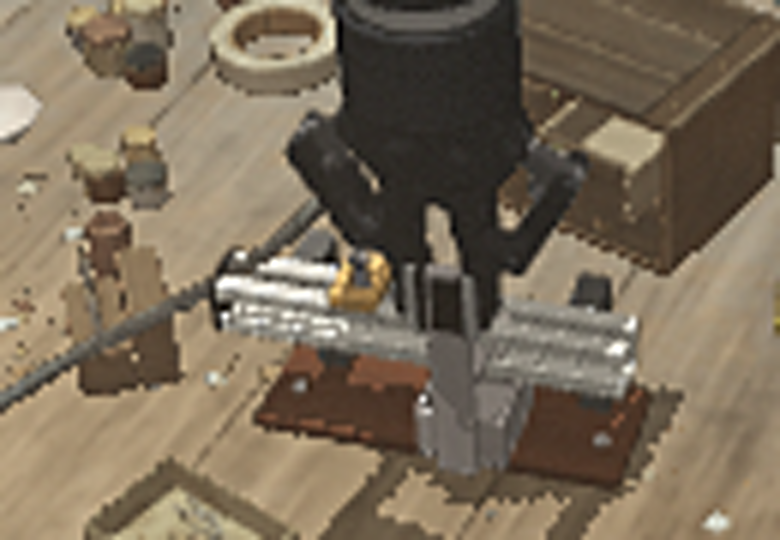

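The scene crop shows the carrier hanging in the rail at column 450, with the orange catch ahead at column 360, roughly 130 mm from the mouth. No forces so far. Next I'll approach the catch slowly while watching the force.

Call:
{"api": "drive_tool", "payload": {"rows": [{"xyz":[-0.06,0.4,0],"dr":[0,0,0],"fingers":-1},{"xyz":[-0.12,0.8,0],"dr":[0,0,0],"fingers":-1},{"xyz":[-0.17,1.2,0],"dr":[0,0,0],"fingers":-1},{"xyz":[-0.23,1.6,0],"dr":[0,0,0],"fingers":-1},{"xyz":[-0.29,2.0,0],"dr":[0,0,0],"fingers":-1},{"xyz":[-0.35,2.4,0],"dr":[0,0,0],"fingers":-1},{"xyz":[-0.38,2.6,0],"dr":[0,0,0],"fingers":-1},{"xyz":[-0.38,2.6,0],"dr":[0,0,0],"fingers":-1}]}}

```text
t: 10.78
tcp_pos: [0.6377, 0.0619, 0.1143]
orientation: [-1.138, -1.314, 1.314]
force: [0.2, -0.0, -1.8]
gripper_width: 0.0186
```

```bash
python3 -c "
from h import *
rp()"
```

```text
t 10.78 rail x,y,z mm [  0.2 104.   24.8] F [ 0.2 -0.  -1.8] [ 0.03  0.03 -0.03] 0.018566742922587972
```

Call:
{"api": "drive_tool", "payload": {"rows": [{"xyz":[-0.03,0.2,0],"dr":[0,0,0],"fingers":-1},{"xyz":[-0.06,0.4,0],"dr":[0,0,0],"fingers":-1},{"xyz":[-0.09,0.6,0],"dr":[0,0,0],"fingers":-1},{"xyz":[-0.12,0.8,0],"dr":[0,0,0],"fingers":-1},{"xyz":[-0.12,0.8,0],"dr":[0,0,0],"fingers":-1}]}}

```text
t: 11.4
tcp_pos: [0.6364, 0.0684, 0.1138]
orientation: [-1.139, -1.312, 1.316]
force: [1.4, -4.7, -3.6]
gripper_width: 0.0188
```

Contact with the catch shows at about 110 mm (4.7 N), which puts home near 131 mm and agrees with the pictures. Continuing in small steps.

Call:
{"api": "drive_tool", "payload": {"rows": [{"xyz":[-0.03,0.2,0],"dr":[0,0,0],"fingers":-1},{"xyz":[-0.06,0.4,0],"dr":[0,0,0],"fingers":-1},{"xyz":[-0.09,0.6,0],"dr":[0,0,0],"fingers":-1},{"xyz":[-0.09,0.6,0],"dr":[0,0,0],"fingers":-1}]}}

```text
t: 11.9
tcp_pos: [0.6351, 0.0764, 0.1138]
orientation: [-1.136, -1.314, 1.314]
force: [1.1, -1.5, -4.7]
gripper_width: 0.0182
```

```bash
python3 -c "
from h import *
rp()"
```

```text
t 11.9 rail x,y,z mm [ -0.3 118.8  24.3] F [ 0.8 -1.6 -4.7] [-0.47  0.05 -0.05] 0.018245116197381887
```

Call:
{"api": "drive_tool", "payload": {"rows": [{"xyz":[-0.03,0.2,0],"dr":[0,0,0],"fingers":-1},{"xyz":[-0.06,0.4,0],"dr":[0,0,0],"fingers":-1},{"xyz":[-0.09,0.6,0],"dr":[0,0,0],"fingers":-1},{"xyz":[-0.12,0.8,0],"dr":[0,0,0],"fingers":-1},{"xyz":[-0.12,0.8,0],"dr":[0,0,0],"fingers":-1}]}}

```text
t: 12.52
tcp_pos: [0.634, 0.0849, 0.1141]
orientation: [-1.136, -1.315, 1.313]
force: [-0.1, 2.4, -6.3]
gripper_width: 0.0188
```

```bash
python3 -c "
from h import *
rp()"
```

```text
t 12.53 rail x,y,z mm [-1.000e-01  1.273e+02  2.460e+01] F [ 0.3  2.4 -6.3] [0.3  0.28 0.01] 0.018836620407095883
```

Call:
{"api": "drive_tool", "payload": {"rows": [{"xyz":[-0.02,0.15,0],"dr":[0,0,0],"fingers":-1},{"xyz":[-0.04,0.3,0],"dr":[0,0,0],"fingers":-1},{"xyz":[-0.04,0.3,0],"dr":[0,0,0],"fingers":-1},{"xyz":[-0.04,0.3,0],"dr":[0,0,0],"fingers":-1}]}}

```text
t: 13.02
tcp_pos: [0.634, 0.0872, 0.1143]
orientation: [-1.138, -1.314, 1.313]
force: [-0.3, 2.2, -5.6]
gripper_width: 0.0185
```

```bash
python3 -c "
from h import *
rp()"
```

```text
t 13.03 rail x,y,z mm [  0.2 129.6  24.8] F [ 0.   2.2 -5.6] [0.39 0.16 0.07] 0.018456804756270904
```

Call:
{"api": "drive_tool", "payload": {"rows": [{"xyz":[-0.02,0.15,-0.03],"dr":[0,0,0],"fingers":-1},{"xyz":[-0.02,0.15,-0.06],"dr":[0,0,0],"fingers":-1},{"xyz":[-0.02,0.15,-0.06],"dr":[0,0,0],"fingers":-1}]}}

```text
t: 13.4
tcp_pos: [0.6339, 0.0884, 0.1139]
orientation: [-1.138, -1.314, 1.314]
force: [-0.5, 3.3, -5.3]
gripper_width: 0.0189
```

```bash
python3 -c "
from h import *
rp()"
```

```text
t 13.4 rail x,y,z mm [  0.3 130.8  24.4] F [-0.   3.3 -5.3] [ 0.37  0.21 -0.01] 0.018915758091134202
```

Call:
{"api": "drive_tool", "payload": {"rows": [{"xyz":[-0.01,0.1,0],"dr":[0,0,0],"fingers":-1},{"xyz":[-0.03,0.2,0],"dr":[0,0,0],"fingers":-1},{"xyz":[-0.03,0.2,0],"dr":[0,0,0],"fingers":-1},{"xyz":[-0.03,0.2,0],"dr":[0,0,0],"fingers":-1}]}}

```text
t: 13.9
tcp_pos: [0.6339, 0.0891, 0.1138]
orientation: [-1.14, -1.313, 1.315]
force: [0.6, -4.4, -4.2]
gripper_width: 0.019
```

```bash
python3 -c "
from h import *
rp()"
```

```text
t 13.9 rail x,y,z mm [  0.3 131.5  24.3] F [-0.1 -4.5 -4.2] [-0.87  0.03 -0.12] 0.018974186580192356
```

The force has flipped from a forward pull to −4.5 N of resistance at 131.5 mm, so the catch has dropped between the rollers. I'll ease back 1 mm, then release.

Call:
{"api": "drive_tool", "payload": {"rows": [{"xyz":[0.015,-0.1,0],"dr":[0,0,0],"fingers":-1},{"xyz":[0.015,-0.1,0],"dr":[0,0,0],"fingers":-1},{"xyz":[0.015,-0.1,0],"dr":[0,0,0],"fingers":0},{"xyz":[0.015,-0.1,0],"dr":[0,0,0],"fingers":0},{"xyz":[0.015,-0.1,0],"dr":[0,0,0],"fingers":0},{"xyz":[0.015,-0.1,0],"dr":[0,0,0],"fingers":0}]}}

```text
t: 14.65
tcp_pos: [0.634, 0.0896, 0.1141]
orientation: [-1.138, -1.315, 1.314]
force: [-0.7, -0.5, -0.9]
gripper_width: 0.0431
```

```bash
python3 -c "
from h import *
rp()"
```

```text
t 14.65 rail x,y,z mm [  0.4 131.9  24.6] F [-0.8 -0.4 -0.9] [ 0.02 -0.04  0.02] 0.04313499234566626
```

Released with no residual force. Now I'll rise and back away towards the robot, then look.

Call:
{"api": "drive_tool", "payload": {"rows": [{"xyz":[0,0,2],"dr":[0,0,0],"fingers":0},{"xyz":[0,0,5],"dr":[0,0,0],"fingers":0},{"xyz":[0,0,9],"dr":[0,0,0],"fingers":0},{"xyz":[0,0,13],"dr":[0,0,0],"fingers":0},{"xyz":[-5,-2,15],"dr":[0,0,0],"fingers":0},{"xyz":[-5,-5,15],"dr":[0,0,0],"fingers":0},{"xyz":[-5,-9,15],"dr":[0,0,0],"fingers":0},{"xyz":[-5,-9,15],"dr":[0,0,0],"fingers":0},{"xyz":[-5,-9,15],"dr":[0,0,0],"fingers":0}]}}

```text
t: 15.78
tcp_pos: [0.584, -0.0006, 0.2648]
orientation: [-1.139, -1.315, 1.313]
force: [-0.0, -0.1, 0.1]
gripper_width: 0.043
```

```bash
python3 - <<'E'
from h import *
rp();wshot('w4')
im=viewer.grab_frame("scene");w=cv2.imread("pics/w4.png")
a=cv2.resize(im[110:220,150:300],(800,587),interpolation=cv2.INTER_CUBIC)
cv2.imwrite("pics/s3.png",a);cv2.imwrite("pics/w4c.png",cv2.resize(w,(800,600)))
for n in ("chasing_hammer","ring_mandrel","tin_rear_dark","dish_rings","pliers_parallel"): print(n,lm("scene",n)[:1])
E
```

```text
t 15.78 rail x,y,z mm [-61.9  49.8 175.3] F [-0.  -0.1  0.1] [ 0.   -0.01 -0.02] 0.042969650230761755
carrier [234.5 318.1] 0.91 [0.6776 0.0998 0.    ]
carrier_grip [246.8 342.4] 0.68 [0.6453 0.0976 0.107 ]
carrier_rollers [254.3 328.6] 0.86 [0.6767 0.1005 0.06  ]
rail_mouth [225.8 293. ] 0.7 [0.6385 0.0491 0.085 ]
rail_mouth [256.4 203. ] 0.6 [ 0.6869 -0.0406  0.085 ]
rail [227.5 293.8] 0.57 [0.6724 0.066  0.    ]
16.125 [ 5.83687114e-01 -1.04316325e-04  2.63603047e-01] [[-0.144, -0.0, -0.99], [0.99, 0.0, -0.144], [0.0, -1.0, 0.0]] [-0.57464206 -0.56537629 -0.12361112] 0.04256189384083311
chasing_hammer [(array([240.3, 181.4]), 0.71)]
ring_mandrel [(array([293.2, 330.1]), 0.85)]
tin_rear_dark [(array([258.7, 316.6]), 0.8)]
dish_rings [(array([298.7, 282.4]), 0.68)]
pliers_parallel [(array([266. , 222.2]), 0.74)]
```

View pics/s3.png

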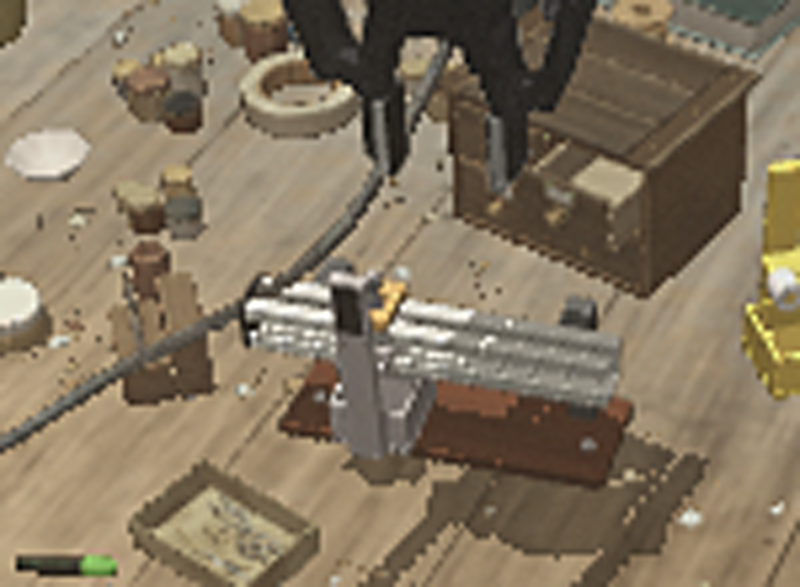

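View pics/w4c.png

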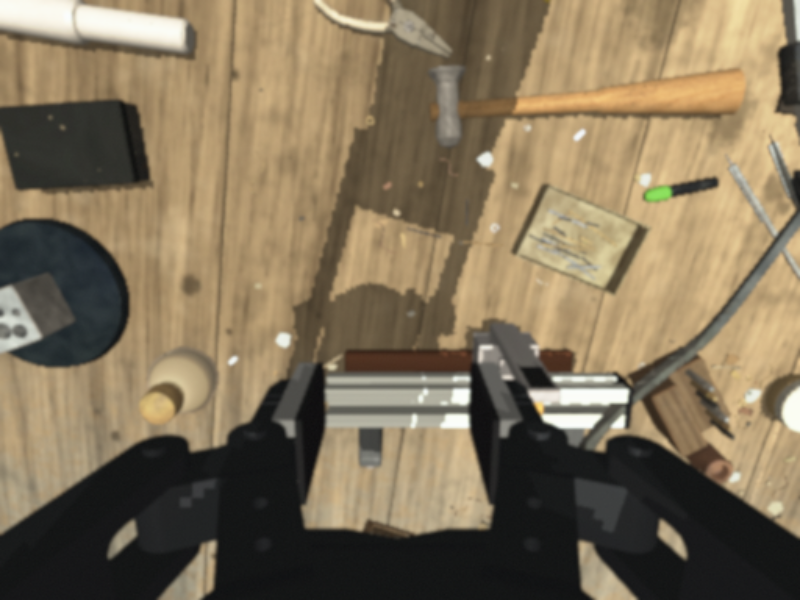

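```bash
python3 - <<'E'
from h import *
S=cam("scene");r=np.deg2rad(8.2);X=np.array([np.cos(r),np.sin(r),0]);Y=np.array([-X[1],X[0],0]);O=np.array([.6848,-.035,.024])+.131*Y
for t in(-6,0,6):
  a=np.deg2rad(t);x=X*np.cos(a)-np.array([0,0,np.sin(a)]);z=X*np.sin(a)+np.array([0,0,np.cos(a)]);C=O+[0,0,.06]
  print(t,[((proj(S,C+p*x+q*Y+(w-.06)*z)-[110,150])*5.333).round().tolist() for p,q,w in((-.036,.01,.122),(-.036,-.01,.122),(-.036,.01,0),(-.036,-.01,0),(.024,-.022,.03))])
E
```

```text
-6 [[289.0, 321.0], [295.0, 358.0], [448.0, 352.0], [454.0, 386.0], [343.0, 435.0]]
0 [[275.0, 325.0], [281.0, 362.0], [451.0, 347.0], [458.0, 382.0], [350.0, 434.0]]
6 [[262.0, 328.0], [268.0, 366.0], [453.0, 343.0], [460.0, 378.0], [357.0, 432.0]]
```

```bash
python3 -c "
from h import *
print(monitor.sense()['t'],order.sign_off())"
```

```text
the job is handed in; nothing more can be done
16.425 None
```

The steel cup is hanging on the rail with the spring catch dropped in between its two rollers. I let go, moved the arm clear and handed the job in at 16.4 s.

- **Entry and slide:** I gripped the strap, turned the cup to the rail's measured yaw of about 8.2° and entered the rollers at the open end. The slide showed no noticeable contact force until the catch.
- **Catch:** It met the rollers about 110 mm from the mouth with about 5 N. The force then pulled forward, and at about 131 mm it turned to 4.5 N of resistance. That fits home being about 21.5 mm after first contact.
- **Release:** After easing back 1 mm and opening the fingers, the force on the tool was near zero.
- **Last pictures:** The cup hangs upright at the catch; projecting the model for a vertical cup matches the scene picture to about 1 pixel. The hammer, mandrel, tin, dish and pliers were all found on the bench. I compared them with the first picture only by eye.

**Checks that disagreed:**
- The wrist camera placed the strap 2–3 mm off between two views. I set the cup against the rail in one picture instead.
- Some network points were wrong and I ignored them, such as a second "rail mouth" in the last view.
- The catch's lift itself was not read; that it is home comes from the forces and positions.

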